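# Nip a coil pair in the tuning press with its loose crank

## Task

The coil pair stands loose in the little screw press and must be held still while its core screws are done. Take the loose crank from its mat, fit it fully home on the press's square spindle, wind it clockwise until you feel the platen meet the coils and then about a quarter turn more: firmly nipped, not crushed. Then lift the crank straight off and stand it upright on its mat again, forcing nothing and leaving the other things where they are.

Things in the scene. Friction and masses are not known exactly. Their poses are not given: they have to be found in the camera images.
- crank_hub (a point): Centre of the loose steel crank's hub, 17 mm above its underside; z up. Hub: block 24 x 24 mm with flat sides, 34 high; in its underside a 13.2 mm square socket, 20 deep, its flats along x and y. x points along the arm (12 wide, 8 thick, level with the hub's top) to the grip. Behind the hub (-x 31) a 26 mm counterweight ball. 0.2 to 0.35 kg, balanced: it stands on the hub by itself.
- crank_knob (a point): Middle of the crank's black turning grip: an upright round sleeve 16 mm across, from 36 to 73 mm above the hub's underside, 45 mm from the hub's axis. It spins freely on its pin, so it can be held without turning the hand while the crank goes round.
- crank: The whole crank; its origin is the centre of the hub's underside, x towards the grip, z up.
- spindle_square (a point): On the press's spindle axis at the brass collar's top (122 mm up), where the hub's underside rests when home. Above it stands the steel square: 12 x 12 mm, 18 tall, tip chamfered 1 mm; x and y are square to its flats; it turns with the spindle. Turning clockwise seen from above drives the platen down 4 mm a turn and takes about 6.5 N at the grip; spindle stays where it is left.
- press: Grey hand screw press, fixed: base 84 x 128 mm, 16 thick, two pillars 100 mm apart along y, bridge 32 x 126 mm with its top at 118 mm. Origin under the base's centre; the spindle is over it.
- platen: Aluminium crossbar that slides down the pillars, 13 mm thick with an orange urethane facing; origin at the centre of the facing's underside. It starts 4 to 7 mm (1 to 1.7 turns) above the coils. From touch on, the drag at the turning grip grows by about 3.7 N per quarter turn, the squeeze by about 260 N; with the hand at rest the screw's own friction carries part of it.
- coils: Pair of copper-wound coils upright on a steel yoke 16 x 52 mm, standing loose in the press under the platen; roughly 40 mm high in all (hand-built, the height is not known closely). Origin at the centre of the yoke's underside.
- mat: Round black rubber mat, 110 mm across, 4 thick, fixed; the crank starts and ends standing on it. Origin at the centre of its underside.
- cassette: Stainless autoclave cassette, 87 x 172 x 32 mm, closed. Origin at the centre of its underside. Leave alone.
- hexdriver: Ball-end hex driver lying flat, red handle 22 mm thick, 170 mm long in all (along its own y). Leave alone.
- jar: Frosted glass jar, 72 mm across, 78 high, with steel tips in it reaching 98 mm. Leave alone.
Mind the look-alikes: they are no part of the job. Of the things shaped like the press, the grey one is meant.

How it is judged:
By the outcome, as a careful person would: the job done as asked, in the order asked, and still so for the second after the job is handed in, with the robot touching nothing.
It also fails if it takes over 72 s, if anything falls off the work surface, if the arm or the gripper's body presses on something with over 40 N, if the wrist force passes 120 N, or if a joint passes its speed limit or range.

## Robot

A 6-joint arm with a two-finger parallel gripper is mounted at the origin on the work surface. World frame = base frame: x ahead of the robot, y to its left, z up, the work surface at z = 0. Lengths are in mm, angles in rad, forces in N, time in s.
With the tool pointing down it reaches from about 250 to 850 mm from the base axis. Payload 12.5 kg.
Tool frame: the origin (TCP) lies between the finger pads; the fingertips stand 22 mm ahead of it and the grasp point (between the pads) lies 3 mm ahead of it; z points along the fingers, y is the direction in which the jaws open and shut (so a half turn about z gives the same grasp; the last joint's range is limited). The gripper opens to 93 mm and grips with 3 to 60 N. Pads are 15 mm wide; open, the fingers measure 128 mm over their backs; the gripper's body (75 mm by 188 mm) begins 65 mm behind the grasp point.
Start: joints at [-1.416, 0.351, 1.652, -0, 1.139, -0.085], TCP at [130.65, -534.242, 240.633] pointing down, gripper open.
Joint ranges: [-2.75, 2.75], [-0.79, 2.1], [0.01, 2.65], [-1.57, 4.71], [0.07, 3.14], [-2.87, 2.87]. Speed limits (rad/s): [2.22, 2.22, 2.79, 3.14, 3.14, 3.14].

## Interface

Orientations are given as a 3x3 rotation matrix whose columns are the frame's x, y, z axes.
In Python, from bench import r gives the robot as it stands.
- The arm moves only by the tool servo_tool, never from a script. Its argument "motion" is one flat list of numbers, 5 for each row, row after row: the gripper's target within -1 to 1 (shut at 1, half-way at 0, fully open at -1), then the shift along the tool's x, y, z each as a share of 0.05 m, from -1 to 1, then the turn about the tool's z as a share of pi rad, from -1 to 1. A call has 1 to 5 rows; each row shifts and turns the commanded pose from where the row before left it, along the tool's axes as they then stand; what a row does not reach is not made up. A row lasts 1/8 s, in which the tool goes at most 62.5 mm and 10.7 degrees, less where a joint would pass 70% of its speed; a pose out of reach is approached as far as the arm can. A call with a number of a shift or a turn outside -1 to 1 is refused whole. A call with a gripper value outside its range is refused whole. The fingers move at their own pace and stop on an object; the grip force is fixed at half the most. Time passes only in rows, so rows that do not move let the fingers close. It gives the time, the measured TCP pose, the force and the opening at its end, in the units of the state.
- r.observe(): the state, without advancing time (a new reading comes with each control period).
- r.snapshot(name): name is "scene" or "top" or "wrist"; returns (picture, depth): 384x512x3 uint8, red, green, blue; 384x512 float32, mm along the optical axis (not along the pixel's ray), 0 where there is no reading.
- r.camera_info(name): a dict with "fov_y" (degrees; the focal length in pixels is half the picture's height over the tangent of half this angle, whatever the lens; pixels are square), "cx", "cy" (the principal point, pixels), "world_to_cam" (4x4, takes a point from world to camera coordinates). Camera axes: x right, y down, z forward; pixel columns grow to the right and rows downward; lengths in mm; the calibration is good to about 2 mm. The wrist camera is an equidistant fisheye: a pixel r from the principal point sees the ray r / f radians off the axis. A picture is of the moment at which its call begins: read the wrist's pose just before it. camera_info takes no time and is no camera call; for the wrist camera it gives the pose at the moment of the call.
- r.finish_job(): hands the job in, once; it reports no verdict.
The state is a dict: "t": time; "q": joint angles; "joint_vel": joint speeds; "effort": joint torques, N m; "tool_pos": TCP position; "tcp_rot": TCP orientation; "force": force on the tool from outside, world axes, zero at the start; "torque": the same for the moment, N m; "opening": opening from 0.0 (shut) to 1.0 (fully open).
Only numpy, scipy, OpenCV 4.12 (cv2) and the standard library are available. Lean on these libraries where they do the work, as an engineer would, in place of code of your own. Each camera call takes 0.05 s, during which the arm holds its last target. There are 200 camera calls.

## Working session

There is one attempt and no reset: what is moved stays moved. The work goes in short steps, Python scripts to look and compute and a tool call to move; the robot and the scene stay as the last step left them, time stands still between calls to the robot, and variables do not carry over. Pictures are saved under pics/ and viewed, about 8 in all and at most 12, crops included, and the job is handed in when it is done.

Besides the shell and the picture viewer there is one more tool, called in YAML: its name, and indented under it one key for each argument. servo_tool: Moves the arm, as the interface text tells. Its arguments: {"type":"object","properties":{"motion":{"type":"array","items":{"type":"number","minimum":-1,"maximum":1}}},"required":["motion"]}

```bash
mkdir -p pics
cat > h.py <<'E'
import numpy as np, cv2
from bench import r
def cam(n):
    c=r.camera_info(n); c['f']=192/np.tan(np.radians(c['fov_y'])/2); c['T']=np.array(c['world_to_cam']); return c
def world(c,u,v,d,fish=False):
    x,y=(u-c['cx'])/c['f'],(v-c['cy'])/c['f']
    if fish:
        a=np.hypot(x,y); s=np.tan(a)/max(a,1e-9); x*=s;y*=s
    return (np.linalg.inv(c['T'])@[x*d,y*d,d,1])[:3]
def worldz(c,u,v,z,fish=False):
    p=world(c,u,v,100.,fish); o=np.linalg.inv(c['T'])[:3,3]; return o+(p-o)*(z-o[2])/(p[2]-o[2])
def proj(c,p):
    q=c['T']@[*p,1]; return c['cx']+c['f']*q[0]/q[2],c['cy']+c['f']*q[1]/q[2]
E
python3 - <<'E'
from h import *
for n in('scene','top'):
    im,d=r.snapshot(n); np.savez(n,im=im,d=d)
    cv2.imwrite(f'pics/{n}0.png',cv2.resize(im[...,::-1],(800,600),interpolation=cv2.INTER_CUBIC))
    c=cam(n);print(n,c['f'],np.linalg.inv(c['T']).round(3))
print(r.observe())
E
```

```text
scene 353.8634225166293 [[ 1.260000e-01  7.270000e-01 -6.750000e-01  1.144434e+03]
 [ 9.920000e-01 -9.100000e-02  8.700000e-02 -1.573200e+01]
 [ 2.000000e-03 -6.800000e-01 -7.330000e-01  6.808660e+02]
 [ 0.000000e+00  0.000000e+00  0.000000e+00  1.000000e+00]]
top 350.9786330309856 [[-2.60000e-02 -9.90000e-01  1.35000e-01  5.43402e+02]
 [-1.00000e+00  2.70000e-02  7.00000e-03  7.99930e+01]
 [-1.10000e-02 -1.35000e-01 -9.91000e-01  8.95439e+02]
 [ 0.00000e+00  0.00000e+00  0.00000e+00  1.00000e+00]]
{'t': 0.1, 'q': array([-1.41561083e+00,  3.51182258e-01,  1.65235337e+00, -2.73792817e-05,
        1.13908430e+00, -8.45947097e-02]), 'joint_vel': array([ 0.00098754, -0.00231234, -0.00214865,  0.0023333 , -0.00222026,
       -0.00077858]), 'effort': array([ 1.28124975e-03, -4.98025346e+01, -2.85703647e+01,  7.00555206e-02,
        2.38744490e-02, -4.25635096e-05]), 'tool_pos': array([ 130.59678069, -533.97992111,  240.15785502]), 'tcp_rot': array([[ 9.71387478e-01,  2.37500178e-01, -1.83348388e-04],
       [ 2.37500240e-01, -9.71386954e-01,  1.01109216e-03],
       [ 6.20323354e-05, -1.02570755e-03, -9.99999472e-01]]), 'force': array([ 0.31253013, -0.246926  , -0.24743161]), 'torque': array([0.01895213, 0.03306215, 0.00106442]), 'opening': 1.0011815504121513}
```

View pics/scene0.png

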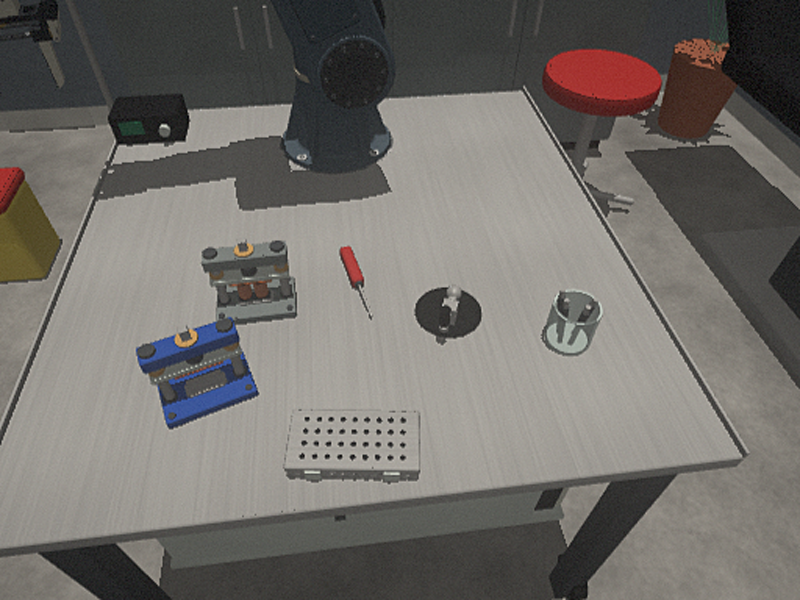

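View pics/top0.png

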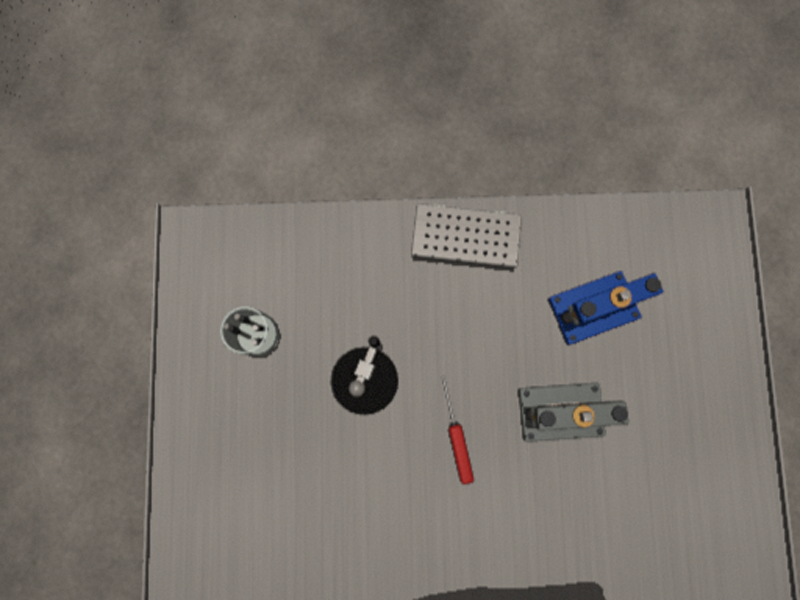

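Scene view: grey press with coils at (250,280), blue look-alike without coils at (197,370); crank on its mat at (450,305). Top view: grey press spindle (584,416), blue spindle (621,297), crank hub (365,369), grip (374,342). The grey one is meant. I'll confirm both in an enlarged crop.

Run:
```python
from h import *
z=np.load('top.npz');im=z['im'];c=cam('top');k=512/800
for n,u,v,zz in(('hub',365,369,38),('grip',374,342,77),('ball',357,388,30),('mat',364,380,4),('spin',584,416,140)):
    print(n,worldz(c,u*k,v*k,zz).round(1))
a=im[205:275,200:270];b=im[235:305,325:405]
a=cv2.resize(a,(400,400),interpolation=cv2.INTER_CUBIC);b=cv2.resize(b,(400,350),interpolation=cv2.INTER_CUBIC);b=cv2.copyMakeBorder(b,0,50,0,0,0)
cv2.imwrite('pics/crop1.png',np.hstack([a,b])[...,::-1])
```

```text
hub [568.  146.9  38. ]
grip [606.6 129.8  77. ]
ball [539.  160.6  30. ]
mat [551.3 151.5   4. ]
spin [ 494.2 -155.7  140. ]
```

View pics/crop1.png

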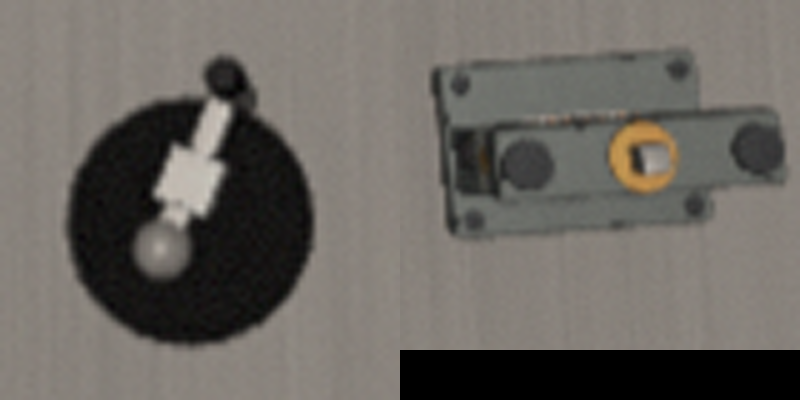

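Crop: left, the crank: hub (190,180), black grip (226,76), ball (163,248), on the black mat. Right, grey press with brass collar (645,157) and steel square. That is the press meant. I'll move above it for a close look.

servo_tool:
  motion: [-1,0.8,-0.5,-0.13,0,-1,0.98,-0.62,-0.13,0,-1,0.98,-0.62,-0.13,0,-1,0.98,-0.62,-0.13,0,-1,0.98,-0.62,-0.13,0]

```text
t: 0.72
tool_pos: [325.4, -331.9, 273.2]
tcp_rot: [[0.971, 0.237, -0.0], [0.237, -0.971, 0.0], [-0.0, -0.0, -1.0]]
force: [1.3, -0.6, 0.6]
opening: 0.998
```

servo_tool:
  motion: [-1,0.98,-0.62,-0.13,0,-1,0.98,-0.62,-0.13,0,-1,0.98,-0.62,-0.13,0,-1,0.98,-0.62,-0.13,0,-1,0,0,0,0]

```text
t: 1.35
tool_pos: [487.2, -164.0, 299.1]
tcp_rot: [[0.97, 0.242, 0.0], [0.242, -0.97, 0.0], [0.0, -0.0, -1.0]]
force: [-1.6, -0.9, 0.4]
opening: 0.999
```

Run:
```python
from h import *
o=r.observe();print(o['t'],o['tool_pos'],o['tcp_rot'].round(3),o['q'])
c=cam('wrist');im,d=r.snapshot('wrist');np.savez('w1',im=im,d=d,T=c['T'])
print(c['f'],c['cx'],c['cy'],np.linalg.inv(c['T']).round(3))
cv2.imwrite('pics/w1.png',cv2.resize(im[...,::-1],(800,600),interpolation=cv2.INTER_CUBIC))
```

```text
1.35 [ 487.16211222 -163.95629822  299.06693371] [[ 0.97   0.242  0.   ]
 [ 0.242 -0.97   0.   ]
 [ 0.    -0.    -1.   ]] [-4.15434560e-01  2.28027077e-01  1.66876280e+00  4.22274716e-04
  1.24468552e+00  9.11167370e-01]
297.3186396354542 254.27355293996658 194.01889989216045 [[ 2.40000e-01 -9.33000e-01 -2.66000e-01  5.60994e+02]
 [-9.71000e-01 -2.31000e-01 -6.50000e-02 -1.45314e+02]
 [-1.00000e-03  2.74000e-01 -9.62000e-01  4.43531e+02]
 [ 0.00000e+00  0.00000e+00  0.00000e+00  1.00000e+00]]
```

View pics/w1.png

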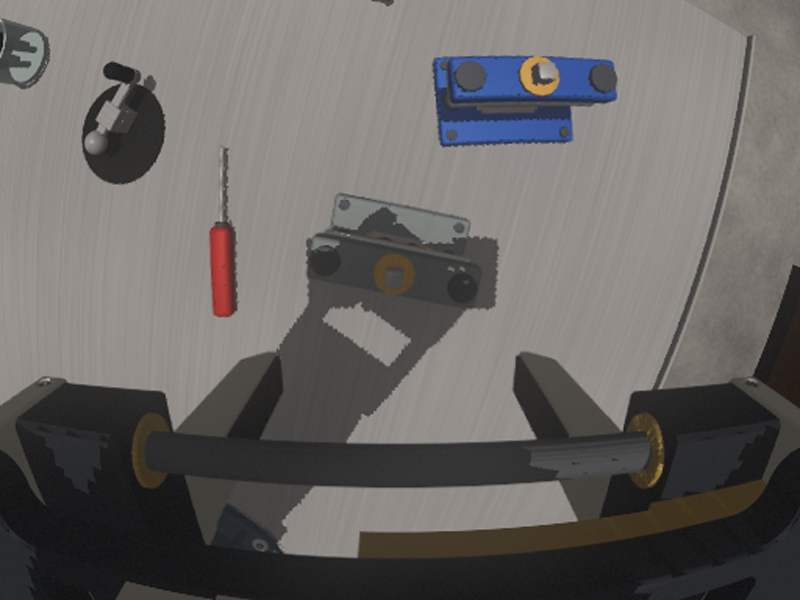

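The wrist view shows the grey press spindle under the gripper at (395,273), the blue one at (540,75), and the crank at (118,115). I'll enlarge the spindle and crank.

Run:
```python
from h import *
im=np.load('w1.npz')['im']
g=lambda a,s:cv2.resize((255*(a/255.)**.6).astype('u1'),None,fx=s,fy=s,interpolation=cv2.INTER_CUBIC)
a=g(im[155:195,232:272],10);b=g(im[35:85,50:90],8)
b=cv2.resize(b,None,fx=1.25,fy=1.25) 
a=cv2.copyMakeBorder(a,0,100,0,0,0)
cv2.imwrite('pics/crop2.png',np.hstack([a,b])[...,::-1])
z=np.load('w1.npz');d=z['d'];print(d[164:186:2,240:266:2].astype(int))
```

```text
[[329 329 329 324 326 323 323 325 323 325 329 329 329]
 [328 329 324 325 325 324 324 325 324 326 325 329 327]
 [329 325 325 325 325 325 326 326 324 325 325 325 328]
 [325 326 326 325 326 326 325 327 326 326 325 325 325]
 [325 326 327 326 314 317 318 317 320 322 326 326 327]
 [327 328 328 327 309 308 309 309 310 312 327 327 327]
 [327 328 326 328 308 308 309 310 309 311 327 328 327]
 [327 328 327 329 310 310 311 311 310 328 327 329 328]
 [329 329 330 312 308 310 310 310 311 328 329 328 328]
 [334 330 329 313 310 312 311 311 312 330 331 330 333]
 [334 334 329 313 312 313 310 312 312 330 329 331 334]]
```

View pics/crop2.png

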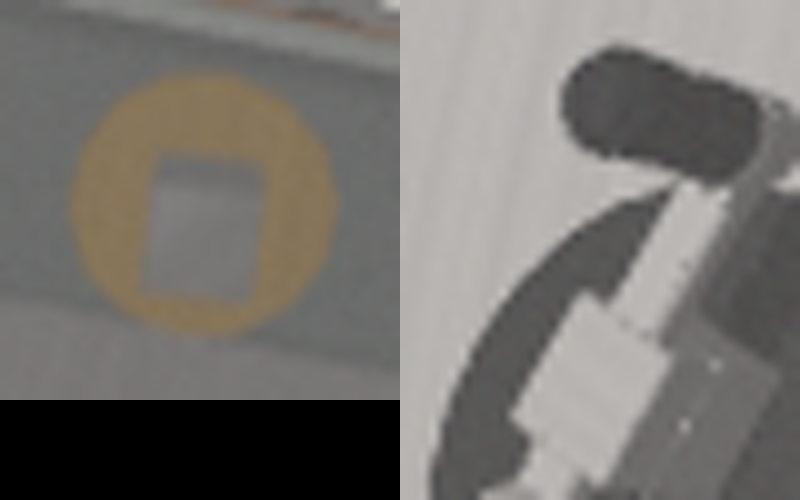

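```bash
cat > m.py <<'E'
from h import *
z=np.load('w1.npz');c=cam('wrist');c['T']=z['T']
W=lambda u,v,zz,u0,v0,s=10:worldz(c,u0+(u+.5)/s-.5,v0+(v+.5)/s-.5,zz,True)
sq=[W(*p,140,232,155) for p in((153,188),(262,192),(248,303),(140,297))]
print('sq',np.mean(sq,0).round(1)); 
for i in range(4):
    e=sq[(i+1)%4]-sq[i];print(np.hypot(*e[:2]).round(1),np.degrees(np.arctan2(e[1],e[0])).round(1))
print('collar',W(205,205,122,232,155).round(1))
L=W(205-400+523,0,0,0,0)
hb=[W(u-400,v,38,50,35) for u,v in((585,290),(672,355),(600,485),(512,415))]
print('hub',np.mean(hb,0).round(1))
for i in range(4):
    e=hb[(i+1)%4]-hb[i];print(np.hypot(*e[:2]).round(1),np.degrees(np.arctan2(e[1],e[0])).round(1))
k=W(618-400,103,77,50,35);print('knob',k.round(1)); h=np.mean(hb,0);e=k-h;print(np.hypot(*e[:2]),np.degrees(np.arctan2(e[1],e[0])))
E
python3 m.py
```

```text
sq [ 492.  -159.3  140. ]
11.4 -78.2
12.0 -173.0
11.4 100.6
11.8 6.9
collar [ 492.5 -159.5  122. ]
hub [567.4 150.4  38. ]
21.8 -113.5
23.3 156.5
22.7 66.0
23.1 -25.7
knob [607.4 128.2  77. ]
45.71448542937773 -29.057402580308835
```

Spindle is near (492.2,-159.4) with square yaw about 9°. The hub is near (567.5,149.5), crank yaw about -24°. Moving above the crank.

servo_tool:
  motion: [-1,0.44,-0.813,0.283,0,-1,0.44,-0.813,0.283,0,-1,0.44,-0.813,0.283,0,-1,0.44,-0.813,0.283,0,-1,0.44,-0.813,0.283,0]

```text
t: 2.02
tool_pos: [543.9, 57.2, 227.8]
tcp_rot: [[0.972, 0.236, -0.0], [0.236, -0.972, -0.0], [-0.0, 0.0, -1.0]]
force: [0.5, -0.6, 1.1]
opening: 0.997
```

servo_tool:
  motion: [-1,0.44,-0.813,0.283,0,-1,0.44,-0.813,0.283,0,-1,0,0,0,0.053,-1,0,0,0,0.053,-1,0,0,0,0.053]

```text
t: 2.65
tool_pos: [567.3, 145.1, 199.7]
tcp_rot: [[0.965, -0.263, -0.001], [-0.263, -0.965, -0.0], [-0.001, 0.001, -1.0]]
force: [-0.4, -0.2, -0.9]
opening: 0.998
```

servo_tool:
  motion: [-0.2,0,0,0,0.053,-0.2,0,0,0,0,-0.2,0,0,0,0]

```text
t: 3.02
tool_pos: [567.4, 145.8, 200.0]
tcp_rot: [[0.912, -0.411, -0.0], [-0.411, -0.912, -0.0], [-0.0, 0.0, -1.0]]
force: [0.1, -0.4, 0.1]
opening: 0.729
```

Run:
```python
from h import *
o=r.observe();print(o['t'],o['tool_pos'],o['tcp_rot'].round(3),o['q'],o['opening'])
c=cam('wrist');im,d=r.snapshot('wrist');np.savez('w2',im=im,d=d,T=c['T'],p=o['tool_pos'],R=o['tcp_rot'])
print(np.linalg.inv(c['T']).round(3))
q=c['T']@[567.5,149.5,38,1];a=np.arctan2(np.hypot(q[0],q[1]),q[2]);s=c['f']*a/np.hypot(q[0],q[1]);u,v=c['cx']+s*q[0],c['cy']+s*q[1];print(u,v)
u0,v0=int(u)-50,int(v)-50;print(u0,v0)
cv2.imwrite('pics/w2.png',cv2.resize(im[v0:v0+100,u0:u0+100,::-1],None,fx=6,fy=6,interpolation=cv2.INTER_CUBIC))
```

```text
3.025 [567.39052341 145.76387144 199.97316318] [[ 0.912 -0.411 -0.   ]
 [-0.411 -0.912 -0.   ]
 [-0.     0.    -1.   ]] [ 1.72017961e-01  4.58604886e-01  1.59720592e+00 -3.59869253e-05
  1.08614156e+00  2.16629324e+00] 0.7287432154012556
[[-4.12000e-01 -8.76000e-01 -2.51000e-01  6.36847e+02]
 [-9.11000e-01  3.96000e-01  1.13000e-01  1.14784e+02]
 [ 0.00000e+00  2.75000e-01 -9.61000e-01  3.44392e+02]
 [ 0.00000e+00  0.00000e+00  0.00000e+00  1.00000e+00]]
251.3546523714794 184.81126461335617
201 134
```

View pics/w2.png

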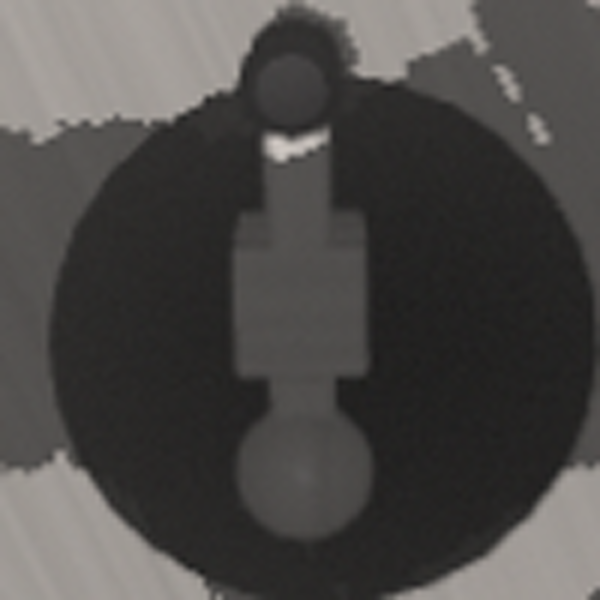

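Hub top face is centred at (302,312) in the crop, the grip's top at (291,88), the ball at (305,470). It is nearly aligned with the tool.

Run:
```python
from h import *
z=np.load('w2.npz');c=cam('wrist');c['T']=z['T']
W=lambda u,v,zz:worldz(c,201+(u+.5)/6-.5,134+(v+.5)/6-.5,zz,True)
T=lambda p:(z['R'].T@(p-z['p'])).round(1)
for n,u,v,h in(('hub',302,312,38),('knob',291,88,77),('ball',305,470,36),('hl',235,312,38),('hr',369,312,38),('ht',301,247,38),('hb',301,377,38),('mat',322,340,4)):
    p=W(u,v,h);print(n,p.round(1),T(p))
```

```text
hub [566.9 150.3  38. ] [ -2.2  -4.  162. ]
knob [608.2 132.8  77. ] [ 42.6  -5.  123. ]
ball [539.1 162.4  36. ] [-32.6  -3.6 164. ]
hl [571.8 161.1  38. ] [ -2.2 -15.8 162. ]
hr [562.  139.5  38. ] [ -2.2   7.9 162. ]
ht [577.7 145.5  38. ] [  9.6  -4.1 162. ]
hb [556.1 155.4  38. ] [-14.2  -4.2 162. ]
mat [552.3 153.    4. ] [-16.6  -0.4 196. ]
```

servo_tool:
  motion: [-0.2,-0.044,-0.08,0.8,-0.006,-0.2,0,0,0.9,0,-0.2,0,0,0.9,0,-0.2,0,0,0.5,0,-0.2,0,0,0.18,0]

```text
t: 3.7
tool_pos: [566.4, 150.8, 34.7]
tcp_rot: [[0.919, -0.395, -0.002], [-0.395, -0.919, -0.0], [-0.002, 0.001, -1.0]]
force: [0.4, -0.7, -0.2]
opening: 0.602
```

servo_tool:
  motion: [-0.2,0,0,0,0,1,0,0,0,0,1,0,0,0,0,1,0,0,0,0,1,0,0,0,0]

```text
t: 4.32
tool_pos: [567.2, 151.0, 36.4]
tcp_rot: [[0.918, -0.396, 0.0], [-0.396, -0.918, -0.0], [0.0, -0.0, -1.0]]
force: [-0.7, -0.6, 4.2]
opening: 0.258
```

servo_tool:
  motion: [1,0,0,0,0,1,0,0,0,0,1,0,0,0,0]

```text
t: 4.7
tool_pos: [567.2, 151.1, 36.4]
tcp_rot: [[0.918, -0.396, 0.0], [-0.396, -0.918, -0.0], [0.0, -0.0, -1.0]]
force: [-1.8, -1.4, 5.0]
opening: 0.258
```

servo_tool:
  motion: [1,0,0,-0.3,0,1,0,0,-0.9,0,1,0,0,-0.9,0,1,0,0,-0.9,0,1,0,0,-0.7,0]

```text
t: 5.32
tool_pos: [567.0, 151.2, 223.6]
tcp_rot: [[0.918, -0.396, 0.001], [-0.396, -0.918, 0.0], [0.001, -0.001, -1.0]]
force: [1.3, -0.0, -3.5]
opening: 0.255
```

servo_tool:
  motion: [1,0,0,0,-0.045,1,0,0,0,-0.045,1,0,0,0,-0.045,1,0,0,0,-0.045,1,0,0,0,0]

```text
t: 5.95
tool_pos: [566.9, 151.1, 221.4]
tcp_rot: [[0.988, 0.157, -0.0], [0.157, -0.988, 0.0], [-0.0, -0.0, -1.0]]
force: [-0.6, 0.1, -3.0]
opening: 0.258
```

Run:
```python
from h import *
o=r.observe();R=o['tcp_rot'];print(o['t'],o['tool_pos'],R.round(4),o['opening'],o['force'])
c=cam('wrist');im,d=r.snapshot('wrist');np.savez('w3',im=im,d=d,T=c['T'],p=o['tool_pos'],R=R)
print('need tool shift for (492.2,-159.4):',(R.T@(np.array([492.2,-159.4,o['tool_pos'][2]])-o['tool_pos'])).round(1))
p=o['tool_pos']+R@[0,0,2];q=c['T']@[*p,1];a=np.arctan2(np.hypot(q[0],q[1]),q[2]);s=c['f']*a/np.hypot(q[0],q[1]);u,v=c['cx']+s*q[0],c['cy']+s*q[1];print(u,v)
u0,v0=int(u)-60,int(v)-70;print(u0,v0)
g=(255*(im[v0:v0+100,u0:u0+120,::-1]/255.)**.6).astype('u1')
cv2.imwrite('pics/w3.png',cv2.resize(g,None,fx=6,fy=6,interpolation=cv2.INTER_CUBIC))
```

```text
5.95 [566.86756779 151.1075145  221.42764376] [[ 9.877e-01  1.565e-01 -1.000e-04]
 [ 1.565e-01 -9.877e-01  1.000e-04]
 [-1.000e-04 -1.000e-04 -1.000e+00]] 0.2581414814246822 [-0.63363245  0.06818644 -2.96906522]
need tool shift for (492.2,-159.4): [-122.3  295.    -0. ]
255.1166838176378 253.89414684539642
195 183
```

View pics/w3.png

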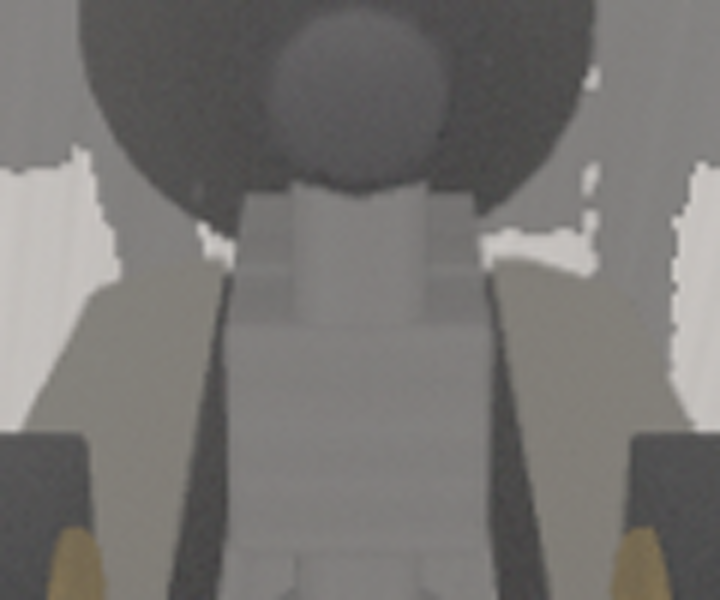

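The crank is held squarely. The hub top face in the crop spans (227..492, 325) to (230..490, 547).

Run:
```python
from h import *
z=np.load('w3.npz');c=cam('wrist');c['T']=z['T']
W=lambda u,v,zz:worldz(c,195+(u+.5)/6-.5,183+(v+.5)/6-.5,zz,True)
T=lambda p:(z['R'].T@(p-z['p'])).round(1)
zt=z['p'][2]+1.6
for n,u,v,h in(('fl',227,325,0),('fr',492,325,0),('bl',230,547,0),('br',490,547,0),('knob',360,85,39)): print(n,T(W(u,v,zt+h)))
print(z['d'][250:256,250:260])
q=c['T']@[*(z['p']+[0,0,1.6]),1];print(q)
```

```text
fl [ 12.  -11.9  -1.6]
fr [12.  11.3 -1.6]
bl [-10.8 -12.4  -1.6]
br [-10.8  11.8  -1.6]
knob [ 45.5  -0.3 -40.6]
[[156.40639 155.60551 156.23206 157.1332  156.94493 156.80116 156.21295
  157.18764 156.75468 157.26295]
 [157.32362 156.67867 156.14644 157.46986 157.59595 156.64174 155.86432
  156.62791 156.43935 156.99205]
 [156.29002 157.21745 157.3923  156.26625 157.35988 157.18571 157.10806
  158.03003 156.87614 156.65265]
 [158.08339 157.96829 157.60893 156.48355 156.9979  157.01338 157.93173
  156.58403 156.78973 156.70114]
 [157.79213 156.94438 157.5642  156.70432 157.9598  156.13297 157.09906
  157.01639 156.89113 157.44183]
 [157.0896  156.53697 156.73677 157.46596 157.11351 157.69357 158.01553
  157.10614 157.714   156.67813]]
[  0.462788    34.002355   158.24766626   1.        ]
```

servo_tool:
  motion: [1,-0.58,0.844,0,0,1,-0.58,0.844,0,0,1,-0.58,0.844,0,0,1,-0.58,0.844,0,0,1,-0.58,0.844,0,0]

```text
t: 6.62
tool_pos: [456.3, -81.4, 221.4]
tcp_rot: [[0.988, 0.154, 0.001], [0.154, -0.988, -0.0], [0.001, 0.0, -1.0]]
force: [0.6, -0.9, -4.4]
opening: 0.257
```

servo_tool:
  motion: [1,-0.58,0.844,0,0,1,-0.58,0.844,0,0,1,0,0,0,0,1,0,0,0,0]

```text
t: 7.12
tool_pos: [413.2, -172.4, 221.3]
tcp_rot: [[0.988, 0.155, 0.0], [0.155, -0.988, 0.0], [0.0, -0.0, -1.0]]
force: [-0.1, 0.1, -4.0]
opening: 0.254
```

Run:
```python
from h import *
o=r.observe();R=o['tcp_rot'];print(o['t'],o['tool_pos'],R.round(4),o['opening'],o['force'])
c=cam('wrist');im,d=r.snapshot('wrist');np.savez('w4',im=im,d=d,T=c['T'],p=o['tool_pos'],R=R)
p=np.array([492.2,-159.4,135]);q=c['T']@[*p,1];a=np.arctan2(np.hypot(q[0],q[1]),q[2]);s=c['f']*a/np.hypot(q[0],q[1]);u,v=c['cx']+s*q[0],c['cy']+s*q[1];print(u,v)
u0,v0=int(u)-30,int(v)-30;print(u0,v0)
g=(255*(im[v0:v0+60,u0:u0+60,::-1]/255.)**.7).astype('u1')
cv2.imwrite('pics/w4.png',cv2.resize(g,None,fx=10,fy=10,interpolation=cv2.INTER_CUBIC))
```

```text
7.125 [ 413.22807572 -172.40226332  221.26544777] [[ 9.879e-01  1.549e-01  3.000e-04]
 [ 1.549e-01 -9.879e-01  1.000e-04]
 [ 3.000e-04 -1.000e-04 -1.000e+00]] 0.25419139761203535 [-0.13565011  0.0708715  -4.03657964]
254.03224007997642 106.34239074710406
224 76
```

View pics/w4.png

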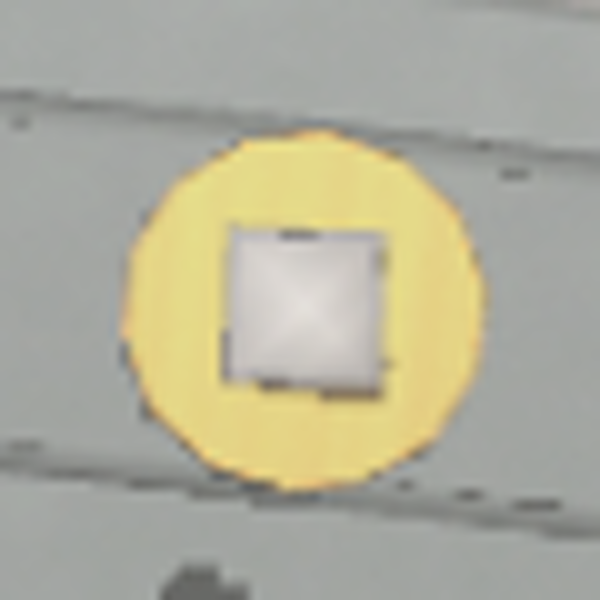

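Spindle seen from overhead: square corners (231,228), (385,235), (382,395), (222,382), so its yaw is about 3° clockwise of the tool.

Run:
```python
from h import *
z=np.load('w4.npz');c=cam('wrist');c['T']=z['T']
W=lambda u,v,zz:worldz(c,224+(u+.5)/10-.5,76+(v+.5)/10-.5,zz,True)
T=lambda p:z['R'].T@(p-z['p'])
P=[T(W(*p,139)) for p in((231,228),(385,235),(382,395),(222,382))]
print('sq',np.mean(P,0).round(2),'collar',T(W(305,311,122)).round(2),np.mean([W(*p,139) for p in((231,228),(385,235),(382,395),(222,382))],0))
for i in range(4):
    e=P[(i+1)%4]-P[i];print(np.hypot(*e[:2]).round(1),np.degrees(np.arctan2(e[1],e[0])).round(1))
print(np.median(z['d'][104:109,252:257]), (c['T']@[*W(305,310,140),1])[2])
```

```text
sq [79.8  -0.58 82.29] collar [79.97 -0.6  99.29] [ 491.99710105 -159.45106715  139.        ]
11.6 92.7
12.2 -179.0
12.1 -85.2
11.8 3.5
215.82669 216.0532440616642
```

servo_tool:
  motion: [1,0.794,-0.003,0,0,1,0.794,-0.003,0,0,1,0,0,0.4,0.0165,1,0,0,0.4,0,1,0,0,0,0]

```text
t: 7.8
tool_pos: [491.3, -158.4, 180.0]
tcp_rot: [[0.994, 0.107, -0.003], [0.107, -0.994, 0.001], [-0.002, -0.002, -1.0]]
force: [0.5, 0.6, -2.1]
opening: 0.258
```

servo_tool:
  motion: [1,0,0,0.05,0,1,0,0,0.04,0,1,0,0,0.04,0]

```text
t: 8.18
tool_pos: [491.7, -159.8, 174.9]
tcp_rot: [[0.994, 0.106, 0.001], [0.106, -0.994, -0.0], [0.001, 0.0, -1.0]]
force: [0.8, -0.3, -4.0]
opening: 0.251
```

servo_tool:
  motion: [1,0,0,0.03,0,1,0,0,0.03,0]

```text
t: 8.43
tool_pos: [491.5, -159.8, 171.6]
tcp_rot: [[0.994, 0.106, 0.0], [0.106, -0.994, -0.0], [0.0, 0.0, -1.0]]
force: [-0.4, 0.3, -4.2]
opening: 0.259
```

servo_tool:
  motion: [1,0,0,0.04,0,1,0,0,0.04,0]

```text
t: 8.68
tool_pos: [491.7, -159.9, 167.6]
tcp_rot: [[0.994, 0.106, 0.001], [0.106, -0.994, -0.0], [0.001, 0.0, -1.0]]
force: [1.8, 0.5, -3.3]
opening: 0.256
```

servo_tool:
  motion: [1,0,0,0.04,0,1,0,0,0.04,0]

```text
t: 8.93
tool_pos: [491.7, -159.8, 163.5]
tcp_rot: [[0.994, 0.106, 0.0], [0.106, -0.994, -0.0], [0.0, 0.0, -1.0]]
force: [2.7, 0.3, -3.8]
opening: 0.258
```

servo_tool:
  motion: [1,0.006,0,0.04,0,1,0,0,0.04,0,1,0,0,0.04,0]

```text
t: 9.3
tool_pos: [491.8, -159.8, 157.4]
tcp_rot: [[0.994, 0.106, -0.0], [0.106, -0.994, 0.0], [-0.0, -0.0, -1.0]]
force: [1.3, -0.5, -2.3]
opening: 0.253
```

servo_tool:
  motion: [1,0,0,0.03,0,1,0,0,0.02,0,1,0,0,0.01,0]

```text
t: 9.68
tool_pos: [491.8, -159.8, 154.5]
tcp_rot: [[0.994, 0.106, -0.0], [0.106, -0.994, 0.0], [-0.0, -0.0, -1.0]]
force: [2.2, 0.6, -2.8]
opening: 0.258
```

servo_tool:
  motion: [1,0,0,0.01,0,1,0,0,0.006,0,1,0,0,0,0]

```text
t: 10.05
tool_pos: [491.8, -159.8, 154.4]
tcp_rot: [[0.994, 0.106, 0.0], [0.106, -0.994, -0.0], [0.0, 0.0, -1.0]]
force: [-2.4, 1.9, 6.0]
opening: 0.252
```

Fitted home: underside at 122 with firm contact. Release, rise, slide out along the arm to the grip and close on it.

servo_tool:
  motion: [0.25,0,0,0,0,0.25,0,0,0,0,0.25,0,0,-0.6,0,0.25,0,0,0,0]

```text
t: 10.55
tool_pos: [492.7, -160.1, 185.3]
tcp_rot: [[0.994, 0.106, 0.003], [0.106, -0.994, -0.001], [0.003, 0.002, -1.0]]
force: [-0.6, -0.4, 0.1]
opening: 0.379
```

servo_tool:
  motion: [0.25,0.45,0,0,0,0.25,0.46,0,0,0,0.25,0,0,0,0,1,0,0,0,0,1,0,0,0,0]

```text
t: 11.18
tool_pos: [536.4, -155.0, 183.6]
tcp_rot: [[0.994, 0.106, -0.001], [0.106, -0.994, 0.0], [-0.0, -0.0, -1.0]]
force: [1.1, 0.2, 0.1]
opening: 0.209
```

servo_tool:
  motion: [1,0,0,0,0,1,0,0,0,0,1,0,0,0,0]

```text
t: 11.55
tool_pos: [536.8, -154.9, 183.7]
tcp_rot: [[0.994, 0.106, -0.0], [0.106, -0.994, 0.0], [-0.0, -0.0, -1.0]]
force: [-1.8, -0.4, -0.7]
opening: 0.168
```

Run:
```python
from h import *
o=r.observe();print(o['t'],o['tool_pos'],o['force'],o['torque'],o['opening'])
im,d=r.snapshot('wrist');o=r.observe()
w=cv2.resize(im[...,::-1],None,fx=1,fy=1);s,_=r.snapshot('scene')
a=cv2.resize(im[150:330,170:340,::-1],(425,450));b=cv2.resize(s[130:230,115:205,::-1],(375,450),interpolation=cv2.INTER_CUBIC)
cv2.imwrite('pics/w5.png',np.hstack([a,b]))
f=np.radians(np.arange(0,361,15));x=.9*np.cos(f);y=.9*np.sin(f)
for i in range(24):print(i*15,round(x[i+1]-x[i],3),round(y[i+1]-y[i],3))
```

```text
11.55 [ 536.83508261 -154.94505195  183.71726501] [-1.77644944 -0.37275997 -0.74215484] [0.00929227 0.24011131 0.01408735] 0.16784394426848553
0 -0.031 0.233
15 -0.09 0.217
30 -0.143 0.186
45 -0.186 0.143
60 -0.217 0.09
75 -0.233 0.031
90 -0.233 -0.031
105 -0.217 -0.09
120 -0.186 -0.143
135 -0.143 -0.186
150 -0.09 -0.217
165 -0.031 -0.233
180 0.031 -0.233
195 0.09 -0.217
210 0.143 -0.186
225 0.186 -0.143
240 0.217 -0.09
255 0.233 -0.031
270 0.233 0.031
285 0.217 0.09
300 0.186 0.143
315 0.143 0.186
330 0.09 0.217
345 0.031 0.233
```

View pics/w5.png

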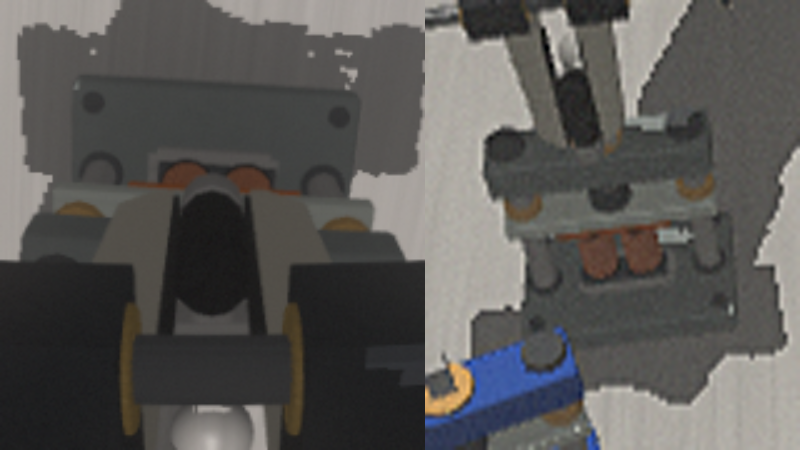

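Crank is home and the grip held (15.6 mm); the platen gap above the coils is visible in the right half at (600,232). Winding clockwise now, 15° per row.

servo_tool:
  motion: [1,-0.031,0.233,0,0,1,-0.09,0.217,0,0,1,-0.143,0.186,0,0,1,-0.186,0.143,0,0,1,-0.217,0.09,0,0]

```text
t: 12.28
tool_pos: [509.1, -201.7, 183.8]
tcp_rot: [[0.994, 0.106, 0.002], [0.106, -0.994, 0.001], [0.002, -0.001, -1.0]]
force: [5.1, 8.0, -4.1]
opening: 0.166
```

servo_tool:
  motion: [1,-0.233,0.031,0,0,1,-0.233,-0.031,0,0,1,-0.217,-0.09,0,0,1,-0.186,-0.143,0,0,1,-0.143,-0.186,0,0]

```text
t: 12.9
tool_pos: [456.9, -187.5, 184.2]
tcp_rot: [[0.994, 0.106, 0.004], [0.106, -0.994, -0.002], [0.003, 0.003, -1.0]]
force: [8.7, -2.3, -8.2]
opening: 0.165
```

servo_tool:
  motion: [1,-0.09,-0.217,0,0,1,-0.031,-0.233,0,0]

```text
t: 13.15
tool_pos: [447.9, -165.9, 184.1]
tcp_rot: [[0.994, 0.106, 0.002], [0.106, -0.994, -0.003], [0.001, 0.003, -1.0]]
force: [2.9, -7.0, -6.0]
opening: 0.164
```

```bash
cat > f.py <<'E'
from h import *
o=r.observe();p=o['tool_pos'][:2]-[492.3,-159.75];a=np.arctan2(p[1],p[0]);t=np.array([np.sin(a),-np.cos(a)]);F=o['force']
print('t',round(o['t'],2),'phi',round((6.1-np.degrees(a))%360,1),'r',np.hypot(*p).round(1),'drag',(-F[:2]@t).round(2),'rad',(F[:2]@p/45).round(2),'fz',F[2].round(1),'z',o['tool_pos'][2].round(1),'Tz',o['torque'].round(2))
E
python3 f.py
```

```text
t 13.15 phi 178.2 r 44.8 drag 7.31 rad -1.9 fz -6.0 z 184.1 Tz [-1.4  -0.46 -0.01]
```

servo_tool:
  motion: [1,0.031,-0.233,0.004,0,1,0.09,-0.217,0.004,0,1,0.143,-0.186,0,0,1,0.186,-0.143,0,0]

```text
t: 13.65
tool_pos: [465.1, -123.9, 183.7]
tcp_rot: [[0.994, 0.106, -0.002], [0.106, -0.994, -0.001], [-0.002, 0.001, -1.0]]
force: [-6.4, -5.2, 3.2]
opening: 0.164
```

```bash
python3 f.py
```

```text
t 13.65 phi 238.9 r 45.0 drag 8.3 rad -0.26 fz 3.2 z 183.7 Tz [-0.98  1.24 -0.02]
```

servo_tool:
  motion: [1,0.217,-0.09,0,0,1,0.233,-0.031,0,0,1,0.233,0.031,0,0,1,0.217,0.09,0,0]

```text
t: 14.15
tool_pos: [510.1, -118.3, 183.5]
tcp_rot: [[0.994, 0.106, -0.002], [0.106, -0.994, 0.002], [-0.002, -0.002, -1.0]]
force: [-6.9, 3.7, 5.2]
opening: 0.167
```

```bash
python3 f.py
```

```text
t 14.15 phi 299.3 r 45.1 drag 7.83 rad 0.69 fz 5.2 z 183.5 Tz [ 0.62  1.44 -0.01]
```

servo_tool:
  motion: [1,0.186,0.143,0,0,1,0.143,0.186,0,0,1,0.09,0.217,0,0,1,0.031,0.233,0,0]

```text
t: 14.65
tool_pos: [537.3, -154.7, 183.6]
tcp_rot: [[0.994, 0.106, -0.0], [0.106, -0.994, 0.002], [-0.0, -0.002, -1.0]]
force: [-2.7, 7.0, 2.6]
opening: 0.167
```

```bash
python3 f.py
```

```text
t 14.65 phi 359.7 r 45.2 drag 7.23 rad -1.94 fz 2.6 z 183.6 Tz [1.51 0.61 0.02]
```

servo_tool:
  motion: [1,-0.031,0.233,0,0,1,-0.09,0.217,0,0]

```text
t: 14.9
tool_pos: [533.8, -177.7, 183.6]
tcp_rot: [[0.994, 0.106, 0.001], [0.106, -0.994, 0.002], [0.001, -0.002, -1.0]]
force: [-0.8, 8.5, 1.5]
opening: 0.164
```

```bash
python3 f.py
```

```text
t 14.9 phi 29.5 r 45.2 drag 7.44 rad -4.13 fz 1.5 z 183.6 Tz [1.86 0.11 0.03]
```

servo_tool:
  motion: [1,-0.143,0.186,0,0,1,-0.186,0.143,0,0]

```text
t: 15.15
tool_pos: [519.6, -195.8, 183.7]
tcp_rot: [[0.994, 0.106, 0.002], [0.106, -0.994, 0.002], [0.003, -0.002, -1.0]]
force: [4.3, 10.1, 0.1]
opening: 0.169
```

```bash
python3 f.py
```

```text
t 15.15 phi 59.0 r 45.2 drag 9.5 rad -5.49 fz 0.1 z 183.7 Tz [ 2.05 -0.87  0.02]
```

servo_tool:
  motion: [1,-0.217,0.09,0,0,1,-0.233,0.031,0,0]

```text
t: 15.4
tool_pos: [498.5, -204.6, 183.8]
tcp_rot: [[0.994, 0.105, 0.005], [0.105, -0.994, 0.001], [0.005, -0.0, -1.0]]
force: [9.6, 8.7, -4.3]
opening: 0.168
```

```bash
python3 f.py
```

```text
t 15.4 phi 88.2 r 45.2 drag 10.7 rad -7.38 fz -4.3 z 183.8 Tz [ 1.58 -1.91 -0.04]
```

servo_tool:
  motion: [1,-0.233,-0.04,0,0]

```text
t: 15.52
tool_pos: [487.2, -204.5, 184.1]
tcp_rot: [[0.994, 0.105, 0.006], [0.105, -0.994, -0.001], [0.006, 0.002, -1.0]]
force: [11.8, 3.2, -5.8]
opening: 0.168
```

```bash
python3 f.py
```

```text
t 15.53 phi 102.6 r 45.0 drag 11.4 rad -4.52 fz -5.8 z 184.1 Tz [ 0.41 -2.37 -0.01]
```

Drag was about 7.5 N free, began to rise near φ≈360+10..20°, and is now 11.4 N (+3.9 N), about a quarter turn past touch. Stop, release, rise, move over the hub and turn to line up.

servo_tool:
  motion: [1,0,0,0,0,0.25,0,0,0,0,0.25,0,0,0,0,0.25,0,0,-0.4,0,0.25,0,0,-0.45,0]

```text
t: 16.15
tool_pos: [485.1, -203.8, 226.2]
tcp_rot: [[0.994, 0.106, -0.001], [0.106, -0.994, 0.0], [-0.001, -0.0, -1.0]]
force: [0.4, 0.0, -0.0]
opening: 0.376
```

servo_tool:
  motion: [0.25,0,0,-0.1,0,0.1,0.196,-0.87,-0.4,0,0,0,0,0,-0.054,0,0,0,0,-0.054,0,0,0,0,-0.054]

```text
t: 16.77
tool_pos: [490.2, -159.3, 250.1]
tcp_rot: [[0.813, 0.582, -0.001], [0.582, -0.813, 0.0], [-0.001, -0.001, -1.0]]
force: [-0.5, 0.5, 0.5]
opening: 0.505
```

servo_tool:
  motion: [0,0,0,0,-0.054,0,0,0,0,-0.054,0,0,0,0,-0.054,0,0,0,0,-0.054,0,0,0,0,-0.054]

```text
t: 17.4
tool_pos: [490.2, -159.4, 250.0]
tcp_rot: [[0.102, 0.995, -0.001], [0.995, -0.102, 0.0], [0.0, -0.001, -1.0]]
force: [0.1, 0.0, 0.2]
opening: 0.5
```

servo_tool:
  motion: [0,0,0,0,0]

```text
t: 17.52
tool_pos: [490.2, -159.4, 250.2]
tcp_rot: [[0.108, 0.994, -0.001], [0.994, -0.108, 0.0], [0.0, -0.001, -1.0]]
force: [0.0, -0.0, -0.3]
opening: 0.5
```

Run:
```python
from h import *
o=r.observe();R=o['tcp_rot'];print(o['t'],o['tool_pos'],R.round(4),o['opening'],o['force'])
c=cam('wrist');im,d=r.snapshot('wrist');np.savez('w6',im=im,d=d,T=c['T'],p=o['tool_pos'],R=R)
print('shift to axis',R.T@(np.array([492.3,-159.75,0])-o['tool_pos']))
q=c['T']@[492.3,-159.75,156,1];a=np.arctan2(np.hypot(q[0],q[1]),q[2]);s=c['f']*a/np.hypot(q[0],q[1]);u,v=c['cx']+s*q[0],c['cy']+s*q[1];print(u,v)
u0,v0=int(u)-60,int(v)-70;print(u0,v0)
g=(255*(im[v0:v0+100,u0:u0+120,::-1]/255.)**.6).astype('u1')
cv2.imwrite('pics/w6.png',cv2.resize(g,None,fx=6,fy=6,interpolation=cv2.INTER_CUBIC))
```

```text
17.525 [ 490.16406441 -159.41466709  250.19906959] [[ 1.083e-01  9.941e-01 -1.000e-03]
 [ 9.941e-01 -1.083e-01  3.000e-04]
 [ 2.000e-04 -1.000e-03 -1.000e+00]] 0.5003088671098442 [ 0.03345006 -0.04337609 -0.31042766]
shift to axis [-1.59468475e-01  2.40540320e+00  2.50196798e+02]
257.3198919702767 203.90363287941898
197 133
```

View pics/w6.png

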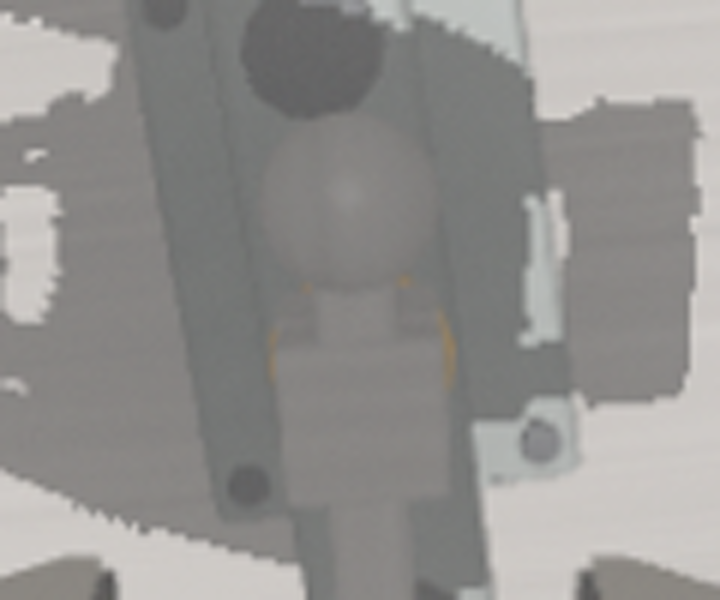

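Run:
```python
from h import *
z=np.load('w6.npz');c=cam('wrist');c['T']=z['T']
W=lambda u,v,zz:worldz(c,197+(u+.5)/6-.5,133+(v+.5)/6-.5,zz,True)
T=lambda p:z['R'].T@(p-z['p'])
P=[T(W(*p,156)) for p in((275,342),(445,335),(447,495),(285,503))]
print(np.mean(P,0).round(2))
for i in range(4):
    e=P[(i+1)%4]-P[i];print(np.hypot(*e[:2]).round(1),np.degrees(np.arctan2(e[1],e[0])).round(1))
print('ball',T(W(347,200,153)),np.median(z['d'][200:206,255:262]),(c['T']@[*W(360,420,156),1])[2])
```

```text
[ 1.05  2.06 94.2 ]
23.6 87.6
23.5 178.5
23.1 -92.9
23.8 -2.7
ball [31.79542573 -0.15895139 97.20657111] 249.41165 250.14955705395857
```

servo_tool:
  motion: [0,0.01,0.044,0,-0.014,0,0,0,0.8,0,0,0,0,0.8,0,0,0,0,0.3,0,0,0,0,0,0]

```text
t: 18.2
tool_pos: [492.6, -159.1, 155.7]
tcp_rot: [[0.065, 0.998, -0.001], [0.998, -0.065, 0.0], [0.0, -0.001, -1.0]]
force: [0.7, -0.4, 0.2]
opening: 0.497
```

servo_tool:
  motion: [1,0,0,0,0,1,0,0,0,0,1,0,0,0,0,1,0,0,0,0,1,0,0,0,0]

```text
t: 18.82
tool_pos: [492.6, -159.3, 156.7]
tcp_rot: [[0.063, 0.998, 0.0], [0.998, -0.063, -0.0], [-0.0, 0.0, -1.0]]
force: [-3.1, -0.2, 5.8]
opening: 0.254
```

servo_tool:
  motion: [1,0,0,-0.04,0,1,0,0,-0.06,0,1,0,0,-0.06,0]

```text
t: 19.2
tool_pos: [492.5, -159.2, 163.9]
tcp_rot: [[0.063, 0.998, -0.0], [0.998, -0.063, 0.0], [0.0, -0.0, -1.0]]
force: [0.8, -1.5, -6.2]
opening: 0.257
```

servo_tool:
  motion: [1,0,0,-0.08,0,1,0,0,-0.08,0,1,0,0,-0.08,0]

```text
t: 19.58
tool_pos: [492.8, -159.0, 176.4]
tcp_rot: [[0.063, 0.998, 0.0], [0.998, -0.063, 0.0], [0.0, 0.0, -1.0]]
force: [1.0, 0.2, -3.4]
opening: 0.254
```

servo_tool:
  motion: [1,0,0,-0.6,0,1,0,0,-0.6,0,1,0.897,0.113,0,0,1,0.897,0.113,0,0,1,0.897,0.113,0,0]

```text
t: 20.2
tool_pos: [518.3, -24.5, 236.4]
tcp_rot: [[0.064, 0.998, 0.001], [0.998, -0.064, 0.0], [0.0, 0.001, -1.0]]
force: [1.5, -0.8, -2.2]
opening: 0.256
```

servo_tool:
  motion: [1,0.897,0.113,0,0,1,0.897,0.113,0,0,1,0.897,0.113,0,0,1,0.897,0.113,0,0,1,0,0,0,0]

```text
t: 20.82
tool_pos: [552.1, 154.3, 236.0]
tcp_rot: [[0.06, 0.998, 0.0], [0.998, -0.06, 0.001], [0.001, 0.0, -1.0]]
force: [0.2, -0.2, -3.9]
opening: 0.259
```

servo_tool:
  motion: [1,0,0,0.9,0,1,0,0,0.9,0,1,0,0,0.9,0,1,0,0,0.8,0,1,0,0,0.3,0]

```text
t: 21.45
tool_pos: [551.1, 151.0, 44.2]
tcp_rot: [[0.064, 0.998, -0.003], [0.998, -0.064, -0.0], [-0.001, -0.003, -1.0]]
force: [0.5, -0.2, -3.1]
opening: 0.257
```

servo_tool:
  motion: [1,0,0,0.03,0,1,0,0,0.03,0,1,0,0,0,0]

```text
t: 21.82
tool_pos: [552.7, 151.7, 44.1]
tcp_rot: [[0.063, 0.998, 0.002], [0.998, -0.063, 0.0], [0.0, 0.002, -1.0]]
force: [-0.6, -0.4, -3.7]
opening: 0.253
```

servo_tool:
  motion: [1,0,0,0.04,0,1,0,0,0.03,0,1,0,0,0.02,0,1,0,0,0,0]

```text
t: 22.32
tool_pos: [552.0, 151.7, 38.7]
tcp_rot: [[0.063, 0.998, -0.0], [0.998, -0.063, 0.0], [0.0, -0.0, -1.0]]
force: [-2.3, -0.0, 3.5]
opening: 0.258
```

servo_tool:
  motion: [1,0,0,0.02,0,1,0,0,0,0]

```text
t: 22.58
tool_pos: [552.1, 151.7, 38.7]
tcp_rot: [[0.063, 0.998, 0.0], [0.998, -0.063, 0.0], [0.0, 0.0, -1.0]]
force: [-6.4, -1.1, 17.0]
opening: 0.259
```

Contact on the mat. Ease off 0.7 mm, release, rise, then look.

servo_tool:
  motion: [1,0,0,-0.016,0,0,0,0,0,0,0,0,0,0,0,0,0,0,0,0,0,0,0,-0.1,0]

```text
t: 23.2
tool_pos: [551.8, 151.6, 43.0]
tcp_rot: [[0.063, 0.998, -0.001], [0.998, -0.063, -0.0], [-0.0, -0.001, -1.0]]
force: [-0.0, 0.1, 0.7]
opening: 0.497
```

servo_tool:
  motion: [0,0,0,-0.5,0,0,0,0,-0.9,0,0,0,0,-0.9,0,0,-0.9,0,-0.4,0,0,-0.9,0,0,0]

```text
t: 23.82
tool_pos: [547.0, 61.1, 180.3]
tcp_rot: [[0.062, 0.998, 0.004], [0.998, -0.062, 0.0], [0.0, 0.004, -1.0]]
force: [-0.2, 1.0, -0.7]
opening: 0.5
```

servo_tool:
  motion: [0,-0.9,0,0,0,0,-0.5,0,0,0,0,0,0,0,0,0,0,0,0,0]

```text
t: 24.32
tool_pos: [541.9, -7.4, 178.3]
tcp_rot: [[0.063, 0.998, 0.0], [0.998, -0.063, 0.0], [0.0, 0.0, -1.0]]
force: [0.2, 0.6, -0.3]
opening: 0.502
```

Run:
```python
from h import *
o=r.observe();print(o['t'],o['tool_pos'],o['force'],o['opening'])
s,_=r.snapshot('scene');t,_=r.snapshot('top');w,_=r.snapshot('wrist')
R=lambda a,s:cv2.resize(a[...,::-1],s,interpolation=cv2.INTER_CUBIC)
A=np.hstack([R(s[130:280,80:400],(640,300)),]);
cv2.imwrite('pics/fin.png',np.vstack([np.hstack([R(s[140:230,115:205],(400,300)),R(s[160:235,250:350],(400,300))]),np.hstack([R(t[110:320,120:430],(400,300)),R(w,(400,300))])]))
```

```text
24.325 [541.94518436  -7.37962602 178.33228777] [ 0.17856981  0.55011985 -0.26721202] 0.5016281055094078
```

View pics/fin.png

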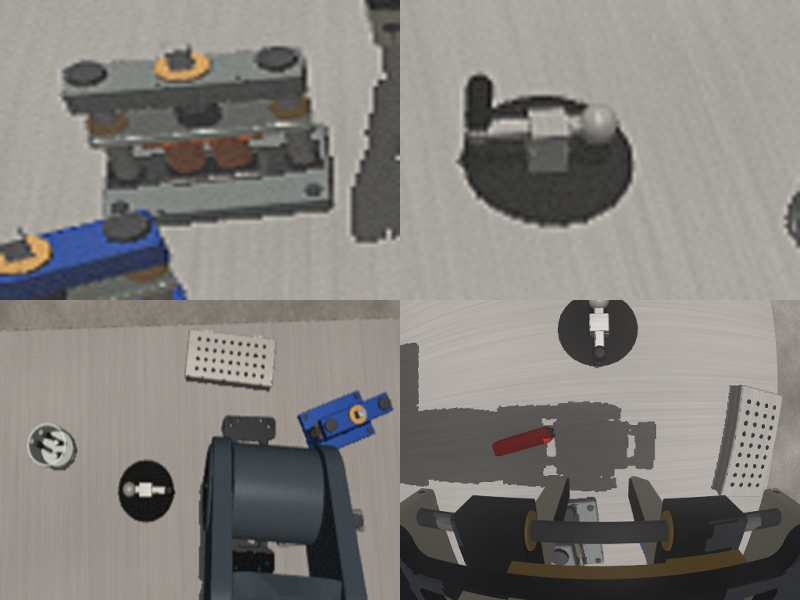

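The final picture shows the platen down on the coils at (205,145), the spindle bare at (182,60), and the crank upright on its mat at (548,130). Driver, jar, cassette and blue press look unmoved. Handing in.

```bash
python3 -c "
from bench import r
print(r.finish_job())"
```

```text
the job is handed in; nothing more can be done
None
```

I handed the job in at about 24 s. I fitted the crank home on the grey press with the hub underside at about 122 mm, and wound it clockwise about 1.28 turns. I then lifted it straight off and stood it upright on its mat.

- **Nip:** drag at the grip was about 7.5 N running free, above the 6.5 N given. It rose to 11.4 N at the stop, about 3.9 N more, which is close to a quarter turn past touch. Touch is placed only to about ±13°, because the readings scattered by roughly ±0.6 N. One reading near 30° into the second turn put touch slightly later than the others did.
- **Forces:** side and vertical forces stayed below about 9 N while winding. The largest reading was 17 N, pressing briefly on the mat, which I eased before letting go.
- **Final picture:** the platen is down on the coils, the spindle is bare, and the crank stands near the mat's centre. The other things look unmoved and the gripper is clear. I judged the platen's contact from the drag and this picture and did not measure the gap.

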